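# Take the syrup cassette out of the coffee-syrup dispenser

## Robot

A 6-joint arm with a two-finger parallel gripper is mounted at the origin on a cart in front of the work surface, level with it; the furniture and walls round the work are solid. World frame = base frame: x ahead of the robot, y to its left, z up, the work surface at z = 0. Lengths are in m, angles in degrees, forces in N, time in s.
With the tool pointing down it reaches from about 0.375 to 0.75 m from the base axis. Payload 9 kg.
Tool frame: the origin (TCP) lies midway between the tips of the shut fingers; the grasp point (between the pads) lies 19 mm behind it; z points along the fingers, y is the line along which they close (so a half turn about z gives the same grasp; the last joint's range is limited). The gripper opens to 85 mm and grips with 20 to 120 N. Pads are 22 mm wide; open, the fingers measure 114 mm over their backs; the gripper's body (76 mm by 85 mm) begins 54 mm behind the grasp point. The pads swing forward as they close: fully open they stand 13 mm farther back than shut.
Start: joints at [-80.598, 5.964, 5.575, 89.605, 0, 77.527], TCP at [0.224, -0.557, 0.231] pointing down, gripper open.
Joint ranges: [-171.21, 171.21], [-48.23, 106.86], [-62.78, 66.21], [-105.2, 120.99], [-86.42, 89.51], [-180, 180]. Speed limits (degrees/s): [127.2, 127.2, 147.25, 180, 180, 180].

## Interface

Orientations are given as [roll, pitch, yaw] about the fixed x, y, z axes, in that order (R = Rz(yaw) Ry(pitch) Rx(roll)).
In Python, from station import bot, vision gives the robot as it stands.
- The arm moves only by the shell command python3 -m handwheel 'ROWS'. ROWS is JSON, a list of rows, each a list of 7 numbers: the shift along the tool's x, y, z in mm, then the turn, a rotation vector about the tool's x, y, z in degrees, then the opening, from 0 (shut) to 1 (fully open). A call has 1 to 5 rows; each row is the pose to reach, as a shift and turn from the pose commanded when the call began, along the tool's axes at that moment; what a row does not reach only later rows make up. A row lasts 1/12 s, in which the tool goes at most 41.7 mm and 7.16 degrees, less where a joint would pass 70% of its speed; a pose out of reach is approached as far as the arm can. A call with a gripper value outside its range is refused whole. The fingers move at their own pace and stop on an object; the grip force is fixed at half the most. Time passes only in rows, so rows that repeat a pose let the fingers close. It gives the time, the measured TCP pose, the force, the opening and the grip force at its end, in the units of the state.
- bot.observe(): the state, without advancing time (a new reading comes with each control period).
- vision.capture(name): name is "scene" or "top" or "wrist"; returns the picture (420x560x3 uint8, blue, green, red); there is no depth.
- vision.get_calibration(name): a dict with "fx", "fy", "cx", "cy" (pixels), "R" (3x3) and "t" (3): a world point X has camera coordinates R X + t. Camera axes: x right, y down, z forward; pixel columns grow to the right and rows downward; lengths in m; the calibration is good to about 2 mm. The wrist camera is an equidistant fisheye: a pixel r from the principal point sees the ray r / f radians off the axis. A picture is of the moment at which its call begins: read the wrist's pose just before it. get_calibration takes no time and is no camera call; for the wrist camera it gives the pose at the moment of the call.
- bot.finish_job(): hands the job in; it is judged then, once.
The state is a dict: "time": time; "qpos": joint angles; "qvel": joint speeds; "joint_torque": joint torques, N m; "tcp_pos": TCP position; "eef_rot": TCP orientation; "ft_force": force on the tool from outside, world axes, zero at the start; "moment": the same for the moment, N m; "gripper_width": finger opening in m; "finger_force": force on a finger pad.
Only numpy, scipy, OpenCV 4.12 (cv2) and the standard library are available. Lean on these libraries where they do the work, as an engineer would, in place of code of your own. Each camera call takes 0.05 s, during which the arm holds its last target. There are 200 camera calls.

## Task

The syrup dispenser at the coffee corner needs a fresh cassette: first press its pump plunger right down to the stop, so that the pump is emptied into the cup under the spout, and let it spring back up. Then pinch the two ribbed side catches of the cassette together, lift the cassette straight up out of its well, and finish while still holding it by the pinched catches, upright and still above the well, with its underside 2 to 12 cm clear of the deck, so that it can drain. Leave the cup and the other things where they stand.

Things in the scene. Friction and masses are not known exactly. Their poses are not given: they have to be found in the camera images.
- dispenser: steel syrup dispenser fixed to the worktop, C-shaped like a small coffee machine; deck (flat top) 112 mm up. Origin on the worktop, z up, its front (drip tray, spout) towards its own -x. Column with the cassette well: x +4 to +76 mm, y +-40 mm; pump arm (64 mm wide) juts forward to x -74 mm over the tray. Pump axis at x -42, well axis at x +40 mm, both y 0
- plunger (a joint): pump plunger, m: 0 up, 0.022 fully down at its stop; a spring returns it (3 N to start it, 8 N at the stop)
- plunger_top (a point): middle of the top of the black mushroom-shaped plunger head (39 mm across, 16 mm thick), 163 mm above the worktop when up; moves with the plunger
- well (a point): middle of the well's mouth in the deck, 112 mm above the worktop; axes as the dispenser's. The mouth is 56 mm (x) by 50 mm (y)
- cassette: white loose syrup cassette, 66 x 62 x 121 mm, 0.2 to 0.4 kg. Origin: centre of its underside, z up, axes as the dispenser's. Seated, 72 mm are in the well (1.5 mm play), the flange rests on the deck and the head stands 49 mm above it. A hook under each catch locks it below a ledge in the well until both are squeezed in. Between the catches head and cap are only 40 mm wide
- grip_middle (a point): point midway between the two catch pads at their mid-height, 99 mm above the cassette's origin (139 mm above the worktop while seated)
- catch_left (a joint): catch on the cassette's +y side, m: 0 sprung out (locked), 0.008 squeezed fully in; its hook is free of the ledge beyond 0.003 (0.0045 if the cassette sits off-centre); spring 2.5 N at the start to 6.5 N fully in (a 30 to 40 N grip holds it safely). Joint travel is along the cassette's y
- catch_right (a joint): the same catch on the cassette's -y side
- catch_left_pad (a point): centre of the ribbed outer face of the +y catch: a pad 28 mm long (x), 30 mm high (12 to 42 mm above the deck), its outer face 31 mm from the cassette's middle when sprung out (62 mm over both) and 23 mm when pinched (46 mm over both)
- catch_right_pad (a point): the same on the -y catch
- cup_espresso: the small green espresso cup, 65 mm across, 55 mm tall, standing on the drip tray under the spout; leave it. Origin at its foot
- sugar_canister: sugar canister with a wooden lid, 70 mm across, 100 mm tall; leave it. Origin at its foot
- honey: jar with a black lid, 60 mm across, 85 mm tall; leave it. Origin at its foot
- mug_table: white mug, 83 mm across, 86 mm tall; leave it. Origin at its foot
Mind the look-alikes: they are no part of the job. There is more than one size of the cassette; the job needs the smaller.

How it is judged:
By the outcome, as a careful person would: the job done as asked, in the order asked, and still so for the second after the job is handed in, while the arm keeps its last pose, push and grip.
It also fails if it takes over 42 s, if anything falls off the work surface, if the arm or the gripper's body presses on something with over 40 N, if the wrist force passes 120 N, or if a joint passes its speed limit or range.

## Working session

There is one attempt and no reset: what is moved stays moved. The work goes in short steps, Python scripts to look and compute and a shell command to move; the robot and the scene stay as the last step left them, time stands still between calls to the robot, and variables do not carry over. Pictures are saved under pics/ and viewed, at most 10 in all, crops included, and the job is handed in when it is done.

```bash
mkdir -p pics; ls; python3 - <<'E'
from station import bot, vision
import cv2,json
s=bot.observe();print(s)
for n in("scene","top"):
    cv2.imwrite(f"pics/{n}0.png",vision.capture(n)); print(n,vision.get_calibration(n))
c=vision.get_calibration("wrist");print(c)
E
```

```text
pics
{'time': 0.0, 'qpos': array([-8.05980771e+01,  6.00018179e+00,  5.52513178e+00,  8.96056102e+01,
       -8.55992930e-05,  7.75264729e+01]), 'qvel': array([-0.01473243,  0.05216215, -0.02218874,  0.01658357, -0.02491885,
        0.0006755 ]), 'joint_torque': array([-1.55882008e-03, -5.56926191e+01,  5.03653872e+01,  1.68516452e-02,
       -2.68754375e-04, -3.79328014e-06]), 'tcp_pos': array([ 0.22350092, -0.55643689,  0.23048785]), 'eef_rot': array([-1.79921225e+02, -1.73380946e-02,  2.18754382e+01]), 'ft_force': array([-0.27390253,  0.32290234,  0.0311637 ]), 'moment': array([0.04732705, 0.07279255, 0.00217104]), 'finger_force': 0.0, 'gripper_width': 0.08558332038118795}
scene {'fx': 382.9261263213239, 'fy': 382.9261263213239, 'cx': 278.32371391043, 'cy': 207.12967949011306, 'R': array([[-0.78510306, -0.61926071, -0.01137359],
       [-0.30535872,  0.40298179, -0.862764  ],
       [ 0.5388592 , -0.67388563, -0.5054789 ]]), 't': array([0.56753295, 0.2594823 , 0.63901489])}
top {'fx': 516.2570615524951, 'fy': 516.2570615524951, 'cx': 279.59752131237536, 'cy': 202.31925365701326, 'R': array([[-0.01654685, -0.99964276, -0.02098934],
       [-0.99291109,  0.01889935, -0.1173473 ],
       [ 0.11770206,  0.01889882, -0.9928691 ]]), 't': array([0.12837824, 0.62706806, 1.48959793])}
{'fx': 325.19226210127806, 'fy': 325.19226210127806, 'cx': 273.37838331556515, 'cy': 205.23776696258057, 'R': array([[ 0.37066185, -0.92876726, -0.00108523],
       [-0.88621536, -0.35402895,  0.29880737],
       [-0.2779067 , -0.10979474, -0.95431283]]), 't': array([-0.599466  , -0.03733468,  0.37894999])}
```

View pics/scene0.png

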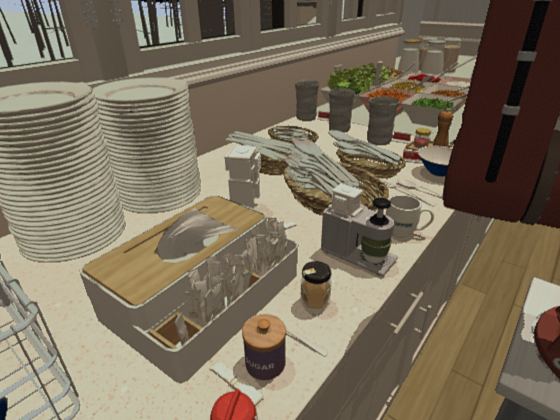

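View pics/top0.png

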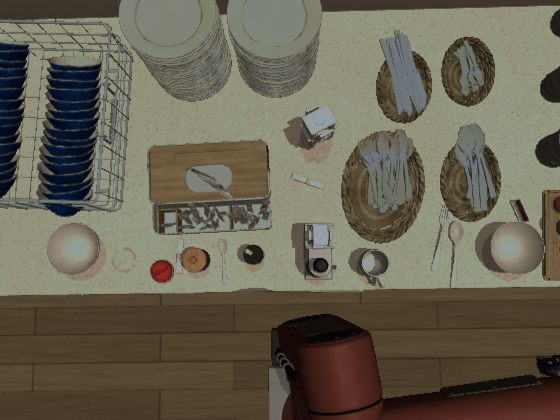

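The scene picture shows the dispenser at about (355,235), with its white cassette at (347,200) and the plunger at (380,208). In the top picture they are at (319,250), (320,235) and (320,265).

What could be taken for the cassette:
- The white cassette in the dispenser: top (320,235), scene (347,200). This is the one I choose.
- The larger loose white cassette: top (320,122), scene (242,170).

What could be taken for the plunger:
- The black mushroom head: top (320,265). This is the one I choose.
- The honey's black lid: top (254,254).

I'll check the choice in one close crop.

```bash
python3 - <<'E'
import cv2,numpy as np
a=cv2.imread("pics/scene0.png")[170:280,305:415];b=cv2.imread("pics/top0.png")[210:290,280:360]
f=lambda i:cv2.resize(i,(400,400),interpolation=cv2.INTER_CUBIC)
cv2.imwrite("pics/crop0.png",np.hstack([f(a),f(b)]))
E
```

```text
(no output)
```

View pics/crop0.png

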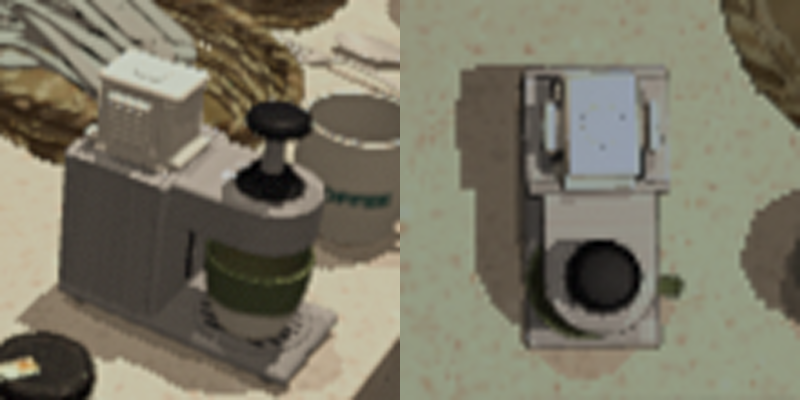

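The crop confirms it: the small white cassette is seated in the steel dispenser, with its ribbed catches on the left and right. The black mushroom plunger is in front at top (320.6,265), scene (382,201), and the green cup is under the spout.

```bash
cat > h.py <<'E'
import numpy as np,cv2
from station import bot,vision
from scipy.spatial.transform import Rotation as Ro
def ray(name,px,cal=None):
    c=cal or vision.get_calibration(name); u=np.array([(px[0]-c['cx'])/c['fx'],(px[1]-c['cy'])/c['fy']])
    if name=='wrist':
        r=np.linalg.norm(u); d=np.r_[u/r*np.sin(r),np.cos(r)] if r>0 else np.array([0,0,1.])
    else: d=np.r_[u,1]; d/=np.linalg.norm(d)
    return -c['R'].T@c['t'], c['R'].T@d
def plane(name,px,z,cal=None):
    o,d=ray(name,px,cal); return o+d*(z-o[2])/d[2]
def tri(rays):
    A=np.zeros((3,3));b=np.zeros(3)
    for o,d in rays:
        P=np.eye(3)-np.outer(d,d);A+=P;b+=P@o
    x=np.linalg.solve(A,b); return x,[np.linalg.norm((np.eye(3)-np.outer(d,d))@(x-o))*1000 for o,d in rays]
def proj(name,X,cal=None):
    c=cal or vision.get_calibration(name); p=c['R']@X+c['t']
    if name=='wrist':
        r=np.arctan2(np.hypot(p[0],p[1]),p[2]);k=r/np.hypot(p[0],p[1])
        return np.array([c['cx']+c['fx']*p[0]*k,c['cy']+c['fy']*p[1]*k])
    return np.array([c['cx']+c['fx']*p[0]/p[2],c['cy']+c['fy']*p[1]/p[2]])
def totool(dx):  # world shift (m) -> tool mm
    R=Ro.from_euler('xyz',bot.observe()['eef_rot'],degrees=True); return R.inv().apply(np.array(dx)*1000)
E
python3 - <<'E'
from h import *
np.set_printoptions(precision=4,suppress=True)
cr=lambda x,y:(280+(x-400)/5-.4,210+y/5-.4)
cs=lambda x,y:(305+x/3.636-.36,170+y/3.636-.36)
print('plunger',tri([ray('top',cr(603,275)),ray('scene',cs(279,115))]))
print('captop',tri([ray('top',cr(602,124)),ray('scene',cs(155,77))]))
for p in[(527,67),(668,67),(668,190),(527,190)]: print('deck',plane('top',cr(*p),.112))
print('mug',plane('top',(375,262),.086),'honey',plane('top',(254,254),.085))
print('big cassette',plane('top',(319,118),.12))
E
```

```text
plunger (array([0.4439, 0.0086, 0.1618]), [np.float64(0.9025258789732007), np.float64(0.9025258789733924)])
captop (array([0.5247, 0.0068, 0.1597]), [np.float64(1.0458849502563718), np.float64(1.045884950256634)])
deck [0.5609 0.0456 0.112 ]
deck [ 0.5594 -0.0331  0.112 ]
deck [ 0.4909 -0.0312  0.112 ]
deck [0.4922 0.0472 0.112 ]
mug [ 0.4492 -0.1497  0.086 ] honey [0.4774 0.1914 0.085 ]
big cassette [ 0.8594 -0.0007  0.12  ]
```

```bash
python3 -m handwheel '[[19,-19,-2,0,0,-7,0],[38,-38,-3,0,0,-14,0],[56,-56,-5,0,0,-21,0],[75,-75,-6,0,0,-28,0],[94,-93,-8,0,0,-35,0]]'
python3 -m handwheel '[[26,-5,-2,0,0,-7,0],[52,-9,-3,0,0,-14,0],[78,-14,-5,0,0,-21,0],[104,-18,-6,0,0,-28,0],[130,-23,-8,0,0,-35,0]]'
python3 -m handwheel '[[24,11,-2,0,0,-7,0],[48,22,-3,0,0,-14,0],[72,34,-5,0,0,-21,0],[96,45,-6,0,0,-28,0],[120,56,-8,0,0,-35,0]]'
```

```text
time: 0.52
tcp_pos: [0.2763, -0.4341, 0.2388]
eef_rot: [-180.0, -0.0, 57.2]
ft_force: [0.0, -0.2, 0.0]
gripper_width: 0.0259
finger_force: 0.0
time: 0.93
tcp_pos: [0.3282, -0.3127, 0.2469]
eef_rot: [-180.0, -0.0, 92.2]
ft_force: [0.2, -0.9, -0.2]
gripper_width: 0.0003
finger_force: 0.0
time: 1.35
tcp_pos: [0.3801, -0.1909, 0.255]
eef_rot: [-180.0, -0.0, 127.2]
ft_force: [0.6, -0.5, 0.2]
gripper_width: 0.0002
finger_force: 0.0
```

```bash
python3 -m handwheel '[[13,23,-2,0,0,-7,0],[26,46,-3,0,0,-14,0],[40,69,-5,0,0,-21,0],[53,92,-6,0,0,-28,0],[66,114,-8,0,0,-35,0]]'
python3 -m handwheel '[[0,0,0,0,0,-7,0],[0,0,0,0,0,-14,0],[0,0,0,0,0,-17,0],[0,0,0,0,0,-17,0]]'
python3 - <<'E'
from h import *
s=bot.observe();print(s['time'],s['qpos'],s['tcp_pos'],s['eef_rot'])
c=vision.get_calibration('wrist');np.save('cA.npy',c,allow_pickle=True);cv2.imwrite('pics/wA.png',vision.capture('wrist'))
print(proj('wrist',np.array([.444,.0086,.163]),c),proj('wrist',np.array([.525,.0068,.161]),c))
E
```

```text
time: 1.77
tcp_pos: [0.4317, -0.0696, 0.263]
eef_rot: [180.0, -0.0, 162.2]
ft_force: [0.1, -0.4, 0.4]
gripper_width: 0.0
finger_force: 0.0
time: 2.1
tcp_pos: [0.4315, -0.0708, 0.263]
eef_rot: [180.0, -0.0, 179.0]
ft_force: [-1.2, 0.1, 0.1]
gripper_width: -0.0004
finger_force: 0.0
2.1 [-2.65549292e+01 -2.19752356e+01 -1.66819865e+01  9.53238826e+01
 -5.77751628e-03 -2.56003129e+01] [ 0.43145539 -0.07078221  0.26300011] [ 1.79991974e+02 -3.01226922e-02  1.79045387e+02]
[371.54636538 219.16201367] [360.15731326 301.20210292]
```

View pics/wA.png

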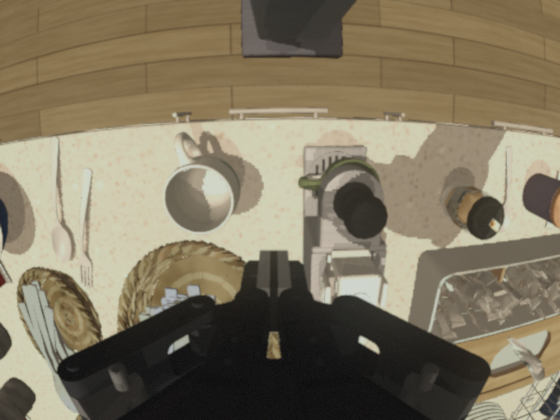

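The wrist view shows the plunger head at about (366,213), the cassette's cap at about (356,285), and the mug at (200,195). I'll take a second view from the other side.

```bash
python3 -m handwheel '[[7,38,0,0,0,0,0],[14,76,0,0,0,0,0],[20,114,0,0,0,0,0],[27,152,0,0,0,0,0],[27,152,0,0,0,0,0]]'
python3 -m handwheel '[[0,0,0,0,0,0,0],[0,0,0,0,0,0,0]]'
python3 - <<'E'
from h import *
s=bot.observe();print(s['tcp_pos'],s['eef_rot'])
c=vision.get_calibration('wrist');np.save('cB.npy',c,allow_pickle=True);b=vision.capture('wrist');cv2.imwrite('pics/wB.png',b)
a=cv2.imread('pics/wA.png')
p=proj('wrist',np.array([.485,.0075,.14]),c);print(p)
x=int(p[0])-65;y=int(p[1])-90;print(x,y)
f=lambda i:cv2.resize(i,(400,555),interpolation=cv2.INTER_CUBIC)
cv2.imwrite('pics/cropAB.png',np.hstack([f(a[155:335,290:420]),f(b[y:y+180,x:x+130])]))
E
```

```text
time: 2.57
tcp_pos: [0.406, 0.0866, 0.2636]
eef_rot: [179.9, 0.0, 179.0]
ft_force: [0.1, -0.8, -0.4]
gripper_width: -0.0001
finger_force: 0.0
time: 2.73
tcp_pos: [0.4076, 0.0813, 0.2632]
eef_rot: [-180.0, -0.0, 178.8]
ft_force: [0.4, -1.2, -0.7]
gripper_width: 0.0001
finger_force: 0.0
[0.40755176 0.08132418 0.26315877] [-1.79977873e+02 -3.43557545e-03  1.78832562e+02]
[198.17152185 277.98982881]
133 187
```

View pics/cropAB.png

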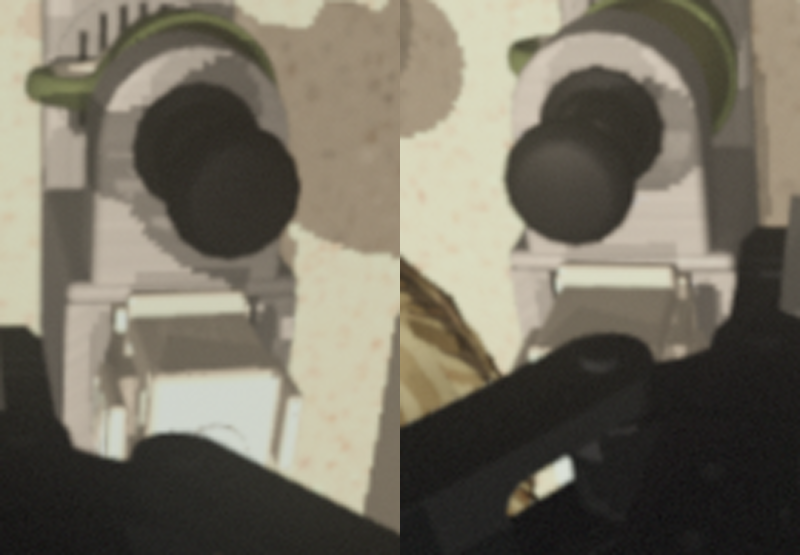

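Left crop: plunger head at (233,191), deck front corners at (68,290) and (295,290), flange front corners at (130,312) and (247,312). In the right crop they are at (570,180), (510,262), (735,262), (557,288) and (675,288).

```bash
python3 - <<'E'
from h import *
np.set_printoptions(precision=4,suppress=True)
A=np.load('cA.npy',allow_pickle=True).item();B=np.load('cB.npy',allow_pickle=True).item()
k=3.077
def t(n,a,b):
    print(n,*tri([ray('wrist',(290+a[0]/k-.3,155+a[1]/k-.3),A),ray('wrist',(133+(b[0]-400)/k-.3,187+b[1]/k-.3),B)]))
t('plunger',(233,191),(570,180))
t('flR',(247,312),(675,288));t('flL',(130,312),(557,288))
t('dkL',(68,290),(510,262));t('dkR',(295,290),(735,262))
s=bot.observe();R=Ro.from_euler('xyz',s['eef_rot'],degrees=True)
print(s['tcp_pos'],R.inv().apply((np.array([.4445,.0085,.18])-s['tcp_pos'])*1000))
E
```

```text
plunger [0.4449 0.006  0.1534] [np.float64(0.35369863642991506), np.float64(0.35369863643011645)]
flR [0.5013 0.0259 0.1161] [np.float64(0.04056452999571113), np.float64(0.040564529995862665)]
flL [ 0.4989 -0.0144  0.1194] [np.float64(1.0194631075174792), np.float64(1.019463107517392)]
dkL [ 0.4948 -0.0336  0.1097] [np.float64(0.84943165261603), np.float64(0.8494316526160697)]
dkR [0.4979 0.0456 0.1061] [np.float64(0.8657929820192145), np.float64(0.865792982019226)]
[0.4077 0.0808 0.2631] [-38.3543 -71.4241  83.1526]
```

```bash
python3 -m handwheel '[[-13,-25,10,0,0,0,0],[-26,-50,35,0,0,0,0],[-39,-73,60,0,0,0,0],[-39,-73,83,0,0,0,0],[-39,-73,83,0,0,0,0]]'
python3 -m handwheel '[[0,0,5,0,0,0,0],[0,0,10,0,0,0,0],[0,0,15,0,0,0,0],[0,0,20,0,0,0,0],[0,0,25,0,0,0,0]]'
python3 -m handwheel '[[0,0,0,0,0,0,0],[0,0,0,0,0,0,0]]'
```

```text
time: 3.2
tcp_pos: [0.4432, 0.0057, 0.1755]
eef_rot: [179.9, -0.4, 178.6]
ft_force: [-1.1, 0.3, 0.0]
gripper_width: -0.0002
finger_force: 0.0
time: 3.62
tcp_pos: [0.4457, 0.0077, 0.1561]
eef_rot: [-180.0, 0.1, 178.9]
ft_force: [-0.4, -1.4, 5.1]
gripper_width: 0.0002
finger_force: 2.2
time: 3.78
tcp_pos: [0.4456, 0.0077, 0.1559]
eef_rot: [-180.0, 0.1, 178.9]
ft_force: [0.6, -0.3, 3.8]
gripper_width: 0.0003
finger_force: 2.1
```

```bash
python3 -m handwheel '[[0,0,4,0,0,0,0],[0,0,8,0,0,0,0],[0,0,11,0,0,0,0],[0,0,13,0,0,0,0],[0,0,13,0,0,0,0]]'
python3 -m handwheel '[[0,0,1,0,0,0,0],[0,0,2,0,0,0,0],[0,0,2,0,0,0,0],[0,0,2,0,0,0,0]]'
```

```text
time: 4.2
tcp_pos: [0.4456, 0.0077, 0.143]
eef_rot: [-180.0, 0.1, 178.9]
ft_force: [1.4, 0.2, 6.7]
gripper_width: 0.0002
finger_force: 3.5
time: 4.53
tcp_pos: [0.4456, 0.0077, 0.1414]
eef_rot: [-180.0, 0.1, 178.9]
ft_force: [0.2, -0.6, 6.4]
gripper_width: 0.0003
finger_force: 3.7
```

```bash
python3 -m handwheel '[[0,0,1,0,0,0,0],[0,0,2,0,0,0,0],[0,0,2,0,0,0,0]]'
python3 -m handwheel '[[0,0,1,0,0,0,0],[0,0,1,0,0,0,0]]'
```

```text
time: 4.78
tcp_pos: [0.4459, 0.0076, 0.1409]
eef_rot: [-180.0, 0.2, 178.9]
ft_force: [-4.5, 1.3, 19.0]
gripper_width: -0.0002
finger_force: 9.8
time: 4.95
tcp_pos: [0.446, 0.0076, 0.1408]
eef_rot: [-179.9, 0.2, 178.9]
ft_force: [-8.1, 1.1, 27.1]
gripper_width: 0.0003
finger_force: 13.5
```

```bash
python3 -m handwheel '[[0,0,-15,0,0,0,0],[0,0,-35,0,0,0,0],[0,0,-60,0,0,0,0],[0,0,-85,0,0,0,0],[0,0,-105,0,0,0,0]]'
python3 -m handwheel '[[-25,0,0,0,0,0,1],[-50,0,0,0,0,0,1],[-70,0,0,0,0,0,1],[-80,0,0,0,0,0,1],[-80,0,0,0,0,0,1]]'
python3 -m handwheel '[[0,0,10,0,0,0,1],[0,0,20,0,0,0,1],[0,0,30,0,0,0,1],[0,0,30,0,0,0,1],[0,0,30,0,0,0,1]]'
python3 - <<'E'
from h import *
s=bot.observe();print(s['tcp_pos'],s['eef_rot'],s['qpos'])
c=vision.get_calibration('wrist');np.save('cC.npy',c,allow_pickle=True);b=vision.capture('wrist');cv2.imwrite('pics/wC.png',b)
cv2.imwrite('pics/wCc.png',cv2.resize(b[140:350,140:420],(800,600),interpolation=cv2.INTER_CUBIC))
E
```

```text
time: 5.37
tcp_pos: [0.445, 0.0079, 0.2441]
eef_rot: [-180.0, 0.0, 178.9]
ft_force: [0.8, -0.1, 0.4]
gripper_width: -0.0003
finger_force: 0.0
time: 5.78
tcp_pos: [0.5261, 0.0062, 0.2415]
eef_rot: [180.0, -0.1, 178.9]
ft_force: [-0.2, 1.2, 0.5]
gripper_width: 0.0603
finger_force: 0.0
time: 6.2
tcp_pos: [0.5241, 0.0063, 0.2113]
eef_rot: [180.0, -0.1, 178.9]
ft_force: [-0.1, -0.4, 0.3]
gripper_width: 0.0855
finger_force: 0.0
[0.52408609 0.00629928 0.21130927] [ 1.79984998e+02 -8.89741188e-02  1.78872803e+02] [-1.36246213e+01 -7.38965640e+00 -9.75841796e+00  8.77213508e+01
 -4.60662346e-03 -1.24974090e+01]
```

View pics/wCc.png

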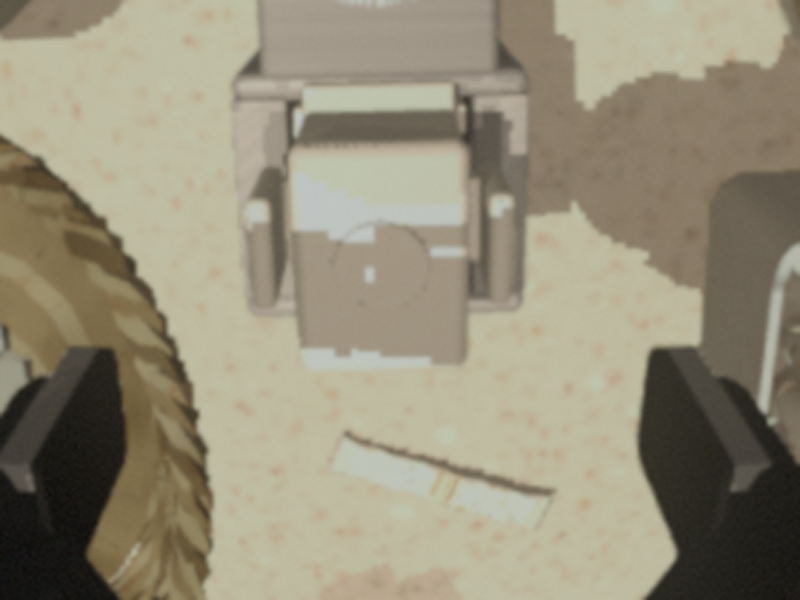

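The crop shows the cassette centred between the open fingers. The catch tops run from (247,208) to (250,305) on the left and (515,203) to (523,305) on the right, and the cap's back edge runs from (303,365) to (465,362).

```bash
python3 - <<'E'
from h import *
np.set_printoptions(precision=4,suppress=True)
C=np.load('cC.npy',allow_pickle=True).item();k=2.857
g=lambda p,z:plane('wrist',(140+p[0]/k-.3,140+p[1]/k-.3),z,C)
L=[g(p,.154) for p in((247,203),(250,305))];R=[g(p,.154) for p in((515,198),(523,305))]
for x in L+R:print(x)
print('mid',np.mean(L+R,0))
for p in((303,365),(465,362)):print('capback',g(p,.161))
for p in((236,75),(525,72),(249,312),(522,306)):print('deck',g(p,.112))
E
```

```text
[ 0.513  -0.0245  0.154 ]
[ 0.5384 -0.0256  0.154 ]
[0.5131 0.0364 0.154 ]
[0.5398 0.039  0.154 ]
mid [0.5261 0.0063 0.154 ]
capback [ 0.5508 -0.0131  0.161 ]
capback [0.5508 0.0248 0.161 ]
deck [ 0.4909 -0.032   0.112 ]
deck [0.4918 0.0445 0.112 ]
deck [ 0.5596 -0.033   0.112 ]
deck [0.5595 0.0453 0.112 ]
```

```bash
python3 -m handwheel '[[-2,0,20,0,0,0,1],[-2,0,40,0,0,0,1],[-2,0,60,0,0,0,1],[-2,0,75,0,0,0,1],[-2,0,82,0,0,0,1]]'
python3 -m handwheel '[[0,0,5,0,0,0,1],[0,0,10,0,0,0,1],[0,0,12,0,0,0,1],[0,0,12,0,0,0,1]]'
python3 -m handwheel '[[0,0,0,0,0,0,0],[0,0,0,0,0,0,0],[0,0,0,0,0,0,0],[0,0,0,0,0,0,0],[0,0,0,0,0,0,0]]'
```

```text
time: 6.67
tcp_pos: [0.5262, 0.0062, 0.1286]
eef_rot: [180.0, -0.1, 178.9]
ft_force: [-0.8, -0.3, -0.0]
gripper_width: 0.0854
finger_force: 0.0
time: 7.0
tcp_pos: [0.5273, 0.006, 0.1186]
eef_rot: [-180.0, 0.0, 178.9]
ft_force: [-0.6, -0.2, 0.6]
gripper_width: 0.0856
finger_force: 0.0
time: 7.42
tcp_pos: [0.5283, 0.0058, 0.1208]
eef_rot: [-179.9, 0.2, 178.9]
ft_force: [-3.3, 1.3, 13.9]
gripper_width: 0.0395
finger_force: 62.2
```

```bash
python3 -m handwheel '[[0,0,0,0,0,0,0],[0,0,0,0,0,0,0],[0,0,0,0,0,0,0],[0,0,0,0,0,0,0],[0,0,0,0,0,0,0]]'
```

```text
time: 7.83
tcp_pos: [0.5283, 0.0058, 0.1208]
eef_rot: [-180.0, 0.2, 178.9]
ft_force: [-2.6, 0.6, 14.6]
gripper_width: 0.0396
finger_force: 62.2
```

The fingers stopped at 39.6 mm instead of 46 mm, with 14 N of upward force. I'll look before lifting.

```bash
python3 - <<'E'
from h import *
b=vision.capture('wrist');t=vision.capture('scene')
f=lambda i:cv2.resize(i,(400,400),interpolation=cv2.INTER_CUBIC)
cv2.imwrite('pics/g1.png',np.hstack([f(b[170:340,190:360]),f(t[150:270,295:415])]))
E
```

```text
(no output)
```

View pics/g1.png

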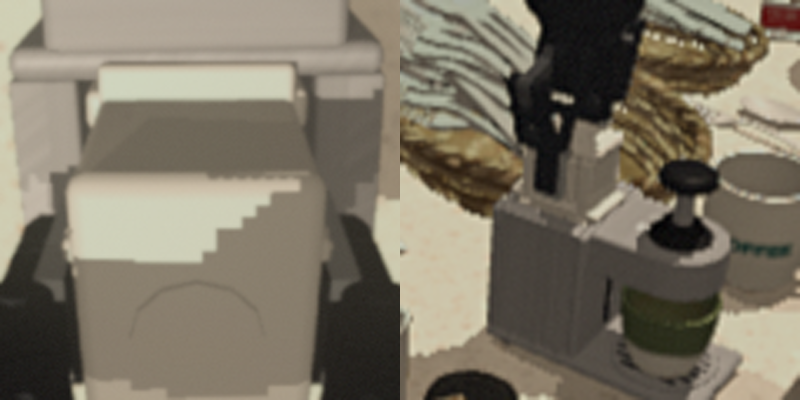

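The wrist view (left) shows the catches, at (68,245) and (325,250), squeezed between the fingers and the head. But the fingertips seem to bear on the flange, because they swing downward as they close. I'll reopen, raise by 7 mm and regrip.

```bash
python3 -m handwheel '[[0,0,0,0,0,0,1],[0,0,0,0,0,0,1],[0,0,0,0,0,0,1],[0,0,-3,0,0,0,1],[0,0,-7,0,0,0,1]]'
python3 -m handwheel '[[2,0,0,0,0,0,1],[2,0,0,0,0,0,1],[2,0,0,0,0,0,1]]'
python3 -m handwheel '[[0,0,0,0,0,0,0],[0,0,0,0,0,0,0],[0,0,0,0,0,0,0],[0,0,0,0,0,0,0],[0,0,0,0,0,0,0]]'
python3 -m handwheel '[[0,0,0,0,0,0,0],[0,0,0,0,0,0,0],[0,0,0,0,0,0,0]]'
```

```text
time: 8.35
tcp_pos: [0.5268, 0.0061, 0.1252]
eef_rot: [180.0, -0.0, 178.9]
ft_force: [0.4, 0.4, -0.2]
gripper_width: 0.0853
finger_force: 0.0
time: 8.6
tcp_pos: [0.5251, 0.0061, 0.1254]
eef_rot: [-180.0, 0.0, 178.9]
ft_force: [0.2, -0.8, -0.1]
gripper_width: 0.0857
finger_force: 0.0
time: 9.02
tcp_pos: [0.5259, 0.006, 0.1272]
eef_rot: [-180.0, 0.1, 178.9]
ft_force: [-4.1, 0.7, 15.0]
gripper_width: 0.0395
finger_force: 62.1
time: 9.27
tcp_pos: [0.5259, 0.006, 0.1273]
eef_rot: [-180.0, 0.1, 178.9]
ft_force: [-2.5, 0.7, 13.7]
gripper_width: 0.0392
finger_force: 62.2
```

```bash
python3 -m handwheel '[[0,0,-1,0,0,0,0],[0,0,-2,0,0,0,0],[0,0,-3,0,0,0,0],[0,0,-3,0,0,0,0]]'
python3 -m handwheel '[[0,0,-1,0,0,0,0],[0,0,-2,0,0,0,0],[0,0,-3,0,0,0,0],[0,0,-3,0,0,0,0]]'
```

```text
time: 9.6
tcp_pos: [0.525, 0.0062, 0.1278]
eef_rot: [180.0, -0.0, 178.9]
ft_force: [2.0, -0.4, -3.4]
gripper_width: 0.0392
finger_force: 61.0
time: 9.93
tcp_pos: [0.525, 0.0061, 0.1314]
eef_rot: [-180.0, -0.0, 178.9]
ft_force: [1.6, -0.6, -4.1]
gripper_width: 0.0395
finger_force: 61.0
```

The arm rose 3.6 mm with only about 4 N of load, which matches the cassette's weight. I'll keep lifting.

```bash
python3 -m handwheel '[[0,0,-3,0,0,0,0],[0,0,-6,0,0,0,0],[0,0,-9,0,0,0,0],[0,0,-12,0,0,0,0],[0,0,-15,0,0,0,0]]'
python3 - <<'E'
from h import *
b=vision.capture('wrist');t=vision.capture('scene')
f=lambda i:cv2.resize(i,(400,400),interpolation=cv2.INTER_CUBIC)
cv2.imwrite('pics/g2.png',np.hstack([f(b[170:340,190:360]),f(t[150:270,295:415])]))
E
```

```text
time: 10.35
tcp_pos: [0.525, 0.0061, 0.1467]
eef_rot: [-180.0, -0.0, 178.9]
ft_force: [1.1, 0.6, -4.1]
gripper_width: 0.0393
finger_force: 61.1
```

View pics/g2.png

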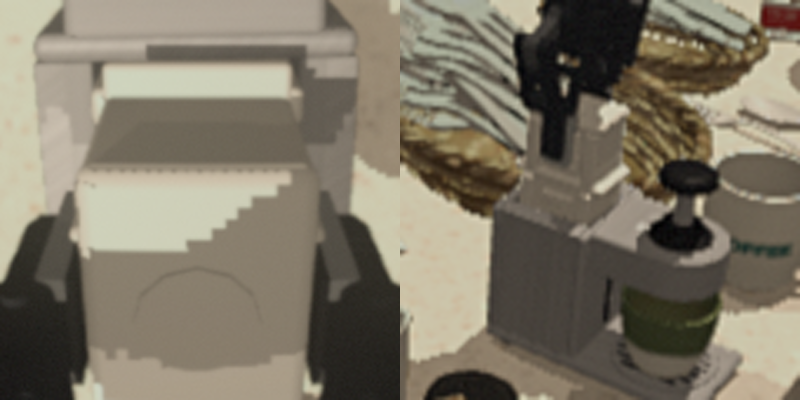

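The wrist and scene views show the cassette coming up with the gripper; its flange is now above the deck at scene crop (575,200). The plunger is up and the cup is undisturbed. I'll lift it a further 112 mm.

```bash
python3 -m handwheel '[[0,0,-6,0,0,0,0],[0,0,-12,0,0,0,0],[0,0,-18,0,0,0,0],[0,0,-24,0,0,0,0],[0,0,-30,0,0,0,0]]'
python3 -m handwheel '[[0,0,-6,0,0,0,0],[0,0,-12,0,0,0,0],[0,0,-18,0,0,0,0],[0,0,-24,0,0,0,0],[0,0,-30,0,0,0,0]]'
python3 -m handwheel '[[0,0,-6,0,0,0,0],[0,0,-12,0,0,0,0],[0,0,-18,0,0,0,0],[0,0,-24,0,0,0,0],[0,0,-30,0,0,0,0]]'
python3 -m handwheel '[[0,0,-6,0,0,0,0],[0,0,-12,0,0,0,0],[0,0,-17,0,0,0,0],[0,0,-20,0,0,0,0],[0,0,-22,0,0,0,0]]'
python3 -m handwheel '[[0,0,0,0,0,0,0],[0,0,0,0,0,0,0],[0,0,0,0,0,0,0],[0,0,0,0,0,0,0],[0,0,0,0,0,0,0]]'
python3 - <<'E'
from h import *
t=vision.capture('scene');u=vision.capture('top')
f=lambda i:cv2.resize(i,(400,500),interpolation=cv2.INTER_CUBIC)
cv2.imwrite('pics/g3.png',np.hstack([f(t[110:285,290:430]),f(u[180:305,270:370])]))
E
```

```text
time: 10.87
tcp_pos: [0.5251, 0.0061, 0.1771]
eef_rot: [-180.0, 0.0, 178.9]
ft_force: [1.5, -0.2, -4.4]
gripper_width: 0.0395
finger_force: 61.2
time: 11.28
tcp_pos: [0.525, 0.0061, 0.2069]
eef_rot: [-180.0, -0.0, 178.9]
ft_force: [-0.1, -0.7, -4.4]
gripper_width: 0.0396
finger_force: 61.2
time: 11.7
tcp_pos: [0.5251, 0.0061, 0.2369]
eef_rot: [-180.0, -0.0, 178.9]
ft_force: [-0.1, -0.3, -3.8]
gripper_width: 0.0392
finger_force: 61.2
time: 12.12
tcp_pos: [0.5252, 0.0061, 0.2588]
eef_rot: [-180.0, 0.0, 178.9]
ft_force: [0.2, 0.6, -3.9]
gripper_width: 0.0394
finger_force: 61.2
time: 12.53
tcp_pos: [0.525, 0.0061, 0.258]
eef_rot: [180.0, -0.0, 178.9]
ft_force: [-0.4, 0.8, -4.2]
gripper_width: 0.0392
finger_force: 61.2
```

View pics/g3.png

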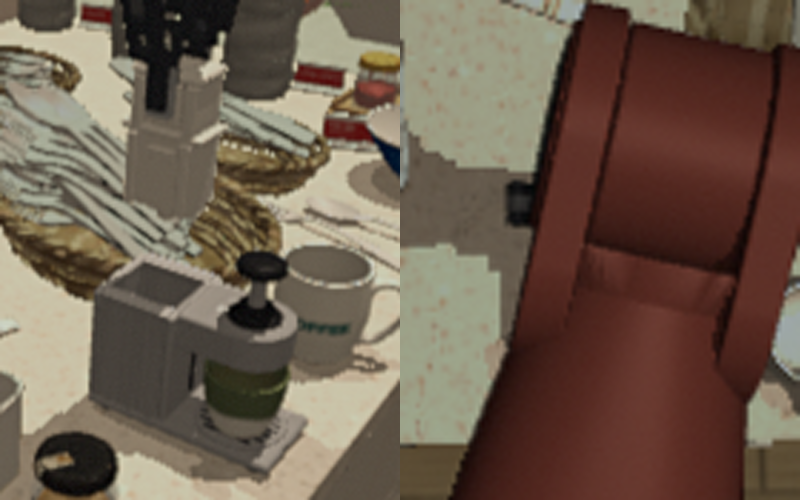

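The scene view shows the well empty at crop (155,285). The cassette is upright above it with its underside near (172,205), and the plunger is up with the cup in place. I'll check the clearance, then hand in.

```bash
python3 - <<'E'
from h import *
for z in(.132,.15,.17,.19,.23):print(z,(proj('scene',np.array([.526,.0061,z]))-[290,110])*2.857)
E
```

```text
0.132 [158.42356853 261.36059155]
0.15 [160.2288446  241.02083263]
0.17 [162.28099283 217.8996042 ]
0.19 [164.3836002  194.20986071]
0.23 [168.74782427 145.03884079]
```

```bash
python3 -c "
from station import bot
print(bot.finish_job())"
```

```text
the job is handed in; nothing more can be done
None
```

I pressed the plunger to its stop and it sprang back, then handed in the job with the cassette held upright by its pinched catches, its underside about 6 cm above the deck over the empty well; the cup was still in place, and no verdict came back.

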